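# Bolt the sweet bin and press its clip cover home

## Task

Close up the lidded sweet bin: slide its orange-knobbed bolt fully home into the keeper, then take the blue clip cover from the counter, set it over the bolt and press it down past the snap until it is fully seated. Keep pressing: finish while you are still holding the cover firmly down on its pads, with the bolt still home, and leave everything else on the counter and the bin where it is.

Things in the scene. Friction and masses are not known exactly. Their poses are not given: they have to be found in the camera images.
- bolt (a joint): Barrel bolt on top of the bin. Steel rod 8 mm thick, sliding level along the bin's -y direction between low steel cheeks (13 mm high) into a small steel keeper. Value in m: 0 = fully drawn back, 0.050 = fully home against its stop. It slides with about 1.5 N of friction and stays where it is left. It starts between 0 and 0.02.
- bolt_knob (a point): Top centre of the bolt's orange knob, an upright round post 14 mm in diameter, 22 mm tall; this point is 38 mm above the lid. Slide it along clip_seat's -y axis. Home, it stands exactly over the middle of clip_seat, between two aluminium clip blocks 18 mm high, so fingers around or behind it must reach at most 19 mm below its top.
- clip_seat (a point): Where the cover goes: midpoint between the two rubber pads, level with their tops (102 mm above the counter). Axes are the bin's: x away from the robot across the bolt, y along the bolt (-y to the keeper), z up. Clip blocks at x = 11 to 24.5 mm either side, 40 mm long in y. Keeper (17 mm high) at y = -40 to -60 mm, bolt cheeks (13 mm) at y = +30 to +95 mm.
- pads: Two black rubber strips (one body) on the lid that the seated cover stands on, each 12 mm wide, 60 mm long, 2 mm thick, at x = -34 and +34 mm. Origin midway between them at lid height, axes as clip_seat.
- cover: Blue plastic clip cover, about 0.12 kg, a box open below, 68 (x) by 64 (y) by 44 mm high, with a grip rib on top 16 mm thick in x, 40 long in y, 22 high (66 mm over all). Origin at the centre of its underside. Stands upright on the counter. Seated, its origin is at clip_seat with its y axis along the bolt; half a turn makes no difference. The knob blocks it unless the bolt is home.
- bin: The fixed sweet bin, 240 mm (x) by 320 mm (y) by 100 mm high, wooden sides with white edges, closed wooden lid with a clear window; heavy, does not move. Origin at the centre of its underside; lid top 100 mm up. clip_seat lies at x = -50, y = -50 mm from its centre.
- dish: Bystander: white sample dish with sweets, 90 mm across, 35 mm high, origin under its centre. Leave alone.
- sticker_roll: Bystander: paper sticker roll, 64 mm across, 28 mm high, origin under its centre. Leave alone.
- jar_red: Bystander: clear jar of red sweets, 88 mm across, 128 mm high, origin under its centre. Leave alone.
- jar_green: Bystander: clear jar of green and blue sweets, 88 mm across, 128 mm high, origin under its centre. Leave alone.
- scoop: Bystander: aluminium sweet scoop lying down, 185 mm long, 42 mm high, origin near its middle. Leave alone.
- tag_stand: Bystander: blank price card on a dark wooden foot, 40 by 60 mm, 52 mm high, standing on the bin's lid, origin under its centre. Leave alone.
- nose_far (a joint): Brass sprung nose on the far clip block (one on the near block too), 10 mm above the pads; m pushed in, 0 = out. Beads inside the cover's x walls meet the noses 12 mm above the seat, resist with 8 to 16 N, snap past at about 5 mm, then the resistance vanishes and the cover lands on the pads. Once snapped it stays by itself but loads the pads only with its weight.
There are look-alikes about, which are no part of the job. Of the things like the cover, leave any that is black or grey; of the rest the larger one is meant.

How it is judged (in metres and radians):
On the way, in this order (a step that is already met when the one before it is completed fails the run):
1. the bolt is fully home while the cover is still off (value of joint bolt above 0.046 m and distance between cover and clip_seat above 0.03 m), for 0.2 s.
2. the cover is snapped down onto its pads over the bolt (value of joint bolt above 0.046 m and z of cover in the frame of clip_seat below 0.003 m and distance between cover and clip_seat below 0.009 m and angle between the y axis of cover and the y axis of clip_seat, either way round below 0.1 rad and angle between cover's own z axis and vertical below 0.06 rad), for 0.2 s.
At the end, for the whole second after the job is handed in: Bolt within 4 mm of home; cover snapped home: origin under 3 mm above the seat and within 9 mm of it, within 0.1 rad of the bolt's direction, upright within 0.06 rad, at rest; fingers still on the cover (over 2 N) and pressing it onto the pads with over 4 N through the last second (all of step 2 and contact force between cover and pads above 4 N and contact force between the fingers and cover above 2 N and linear speed of cover below 0.03 m/s); the arm keeps its last pose, push and grip.
It fails at once if a bystander is pushed more than 40 mm or knocked over (distance of any of dish, sticker_roll, jar_red, jar_green, scoop, tag_stand from where it was at the start of the episode above 0.04 m or angle between any of jar_red, jar_green, tag_stand, dish's own z axis and vertical above 0.6 rad).
It also fails if it takes over 64 s, if anything falls off the work surface, if the arm or the gripper's body presses on something with over 40 N, if the wrist force passes 120 N, or if a joint passes its speed limit or range.

## Robot

A 6-joint arm with a two-finger parallel gripper is mounted at the origin on the work surface. World frame = base frame: x ahead of the robot, y to its left, z up, the work surface at z = 0. Lengths are in mm, angles in rad, forces in N, time in s.
With the tool pointing down it reaches from about 275 to 1000 mm from the base axis. Payload 8.4 kg.
Tool frame: the origin (TCP) lies on the centre line of the jaws, within the pads' length; the fingertips stand 17 mm ahead of it and the grasp point (between the pads) lies 2 mm behind it (r.tcp_to_tips is the z of the fingertips in the tool frame, in mm); z points along the fingers, y is the direction in which the jaws open and shut (so a half turn about z gives the same grasp; the last joint's range is limited). The gripper opens to 85 mm and grips with 20 to 120 N. Pads are 22 mm wide; open, the fingers measure 114 mm over their backs; the gripper's body (76 mm by 85 mm) begins 54 mm behind the grasp point. The pads swing forward as they close: fully open they stand 13 mm farther back than shut.
Start: joints at [1.113, 0.353, 1.633, -0, 1.155, -0.002], TCP at [275.112, 561.196, 216.181] pointing down, gripper open.
Joint ranges: [-2.63, 2.63], [-0.92, 2.1], [0.06, 2.66], [-1.3, 4.44], [0, 2.69], [-3.02, 3.02]. Speed limits (rad/s): [2.22, 2.22, 2.79, 3.14, 3.14, 3.14].

## Interface

Orientations are given as [roll, pitch, yaw] about the fixed x, y, z axes, in that order (R = Rz(yaw) Ry(pitch) Rx(roll)).
In Python, from rig import r, cams, job gives the robot as it stands.
- The arm moves only by the tool drive_tool, never from a script. Its argument "deltas" is a list of rows, each a list of 4 numbers: the shift along the tool's x, y, z in cm, then the turn about the tool's z in rad. In form: [[x, y, z, roll], ...]. A call has 1 to 12 rows; each row shifts and turns the commanded pose from where the row before left it, along the tool's axes as they then stand; what a row does not reach is not made up. A row lasts 1/12 s, in which the tool goes at most 41.7 mm and 7.16 degrees, less where a joint would pass 70% of its speed; a pose out of reach is approached as far as the arm can. A call with a gripper value outside its range is refused whole. "jaw" is the closure, from 0 (fully open) to 1 (shut), set as the call begins (left out, the last holds). The fingers move at their own pace and stop on an object; "force" is the grip in N (left out, the last holds). Time passes only in rows, so rows that do not move let the fingers close. It gives the time, the measured TCP pose, the force and the opening at its end, in the units of the state.
- r.sense(): the state, without advancing time (a new reading comes with each control period).
- cams.grab_frame(name): name is "side" or "top"; returns (picture, depth): 480x640x3 uint8, red, green, blue; 480x640 float32, mm along the optical axis (not along the pixel's ray), 0 where there is no reading.
- cams.camera_params(name): a dict with "fx", "fy", "cx", "cy" (pixels), "R" (3x3) and "t" (3): a world point X has camera coordinates R X + t. Camera axes: x right, y down, z forward; pixel columns grow to the right and rows downward; lengths in mm; the calibration is good to about 2 mm. A picture is of the moment at which its call begins. camera_params takes no time and is no camera call.
- job.sign_off(): hands the job in, once; it reports no verdict.
The state is a dict: "clock": time; "qpos": joint angles; "qvel": joint speeds; "joint_efforts": joint torques, N m; "eef_pos": TCP position; "tcp_rot": TCP orientation; "contact_force": force on the tool from outside, world axes, zero at the start; "wrist_torque": the same for the moment, N m; "opening": opening from 0.0 (shut) to 1.0 (fully open).
Only numpy, scipy, OpenCV 4.12 (cv2) and the standard library are available. Lean on these libraries where they do the work, as an engineer would, in place of code of your own. Each camera call takes 0.05 s, during which the arm holds its last target. There are 200 camera calls.

## Working session

There is one attempt and no reset: what is moved stays moved. The work goes in short steps, Python scripts to look and compute and a tool call to move; the robot and the scene stay as the last step left them, time stands still between calls to the robot, and variables do not carry over. Pictures are saved under pics/ and viewed, about 8 in all and at most 12, crops included, and the job is handed in when it is done.

Besides the shell and the picture viewer there is one more tool, called after "Call:" in YAML: its name, and indented under it one key for each argument. drive_tool: Moves the arm, as the interface text tells. Its arguments: {"type":"object","properties":{"deltas":{"type":"array"},"jaw":{"type":"number"},"force":{"type":"number"}},"required":["deltas"]}

```bash
mkdir -p pics; ls
cat > h.py <<'E'
import numpy as np, cv2
from rig import r,cams,job
def grab(n,save=None):
    im,d=cams.grab_frame(n)
    if save: cv2.imwrite(f'pics/{save}.png',im[:,:,::-1])
    return im,d
def pts(n,d):
    c=cams.camera_params(n); v,u=np.mgrid[:480,:640]
    P=np.stack([(u-c['cx'])/c['fx']*d,(v-c['cy'])/c['fy']*d,d],-1)
    return (P-np.array(c['t']))@np.array(c['R'])
E
python3 - <<'E'
from h import *
for n in('side','top'):
    im,d=grab(n,n+'0'); np.savez(n+'0.npz',im=im,d=d)
    c=cams.camera_params(n); print(n,c['fx'],-np.array(c['R']).T@c['t'])
print(r.sense())
E
```

```text
pics
side 511.3152335753525 [ 296.13049397 -766.75431104  833.49284621]
top 554.0005776601635 [ 279.61489424   29.19363138 1537.12523108]
{'clock': 0.1, 'qpos': array([ 1.11259093e+00,  3.53602286e-01,  1.63405554e+00, -1.42142421e-05,
        1.15522230e+00, -2.40358427e-03]), 'qvel': array([ 1.46292567e-04, -1.49248993e-03, -1.64311311e-03,  1.28998156e-03,
        1.18692197e-05,  3.23282612e-04]), 'joint_efforts': array([ 1.07389074e-03, -6.06355333e+01, -3.42824578e+01,  8.52375092e-05,
        3.92220682e-03,  3.93779737e-05]), 'eef_pos': array([274.91958951, 560.78297336, 215.52397008]), 'tcp_rot': array([-3.14030515e+00,  9.90241077e-06,  2.68579660e+00]), 'contact_force': array([ 0.31279326, -0.01810129,  0.47026256]), 'wrist_torque': array([-0.03279579, -0.03989509, -0.02208969]), 'opening': 0.9984812639246133}
```

View pics/top0.png

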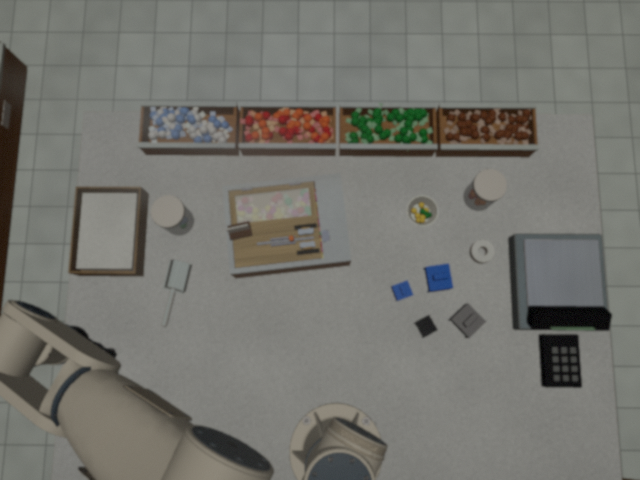

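View pics/side0.png

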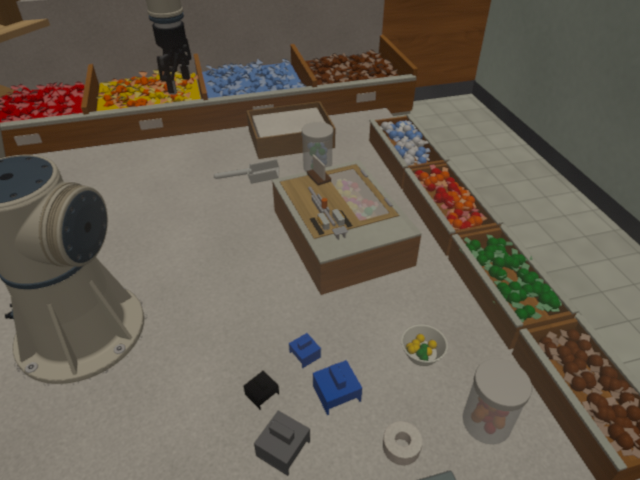

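The top view shows four cover-like things. The large blue one at (438,278) is the one meant. The others are a small blue at (402,290), a black at (426,326) and a grey at (467,320). The bin is at (285,228), with its bolt around (290,241) and the keeper to the right (-y).

Run:
```python
from h import *
crops=[]
for n,boxes in(('top',[(215,170,360,285),(380,250,490,345)]),('side',[(265,140,425,290),(240,320,370,475)])):
    z=np.load(n+'0.npz'); im,d=z['im'],z['d']; P=pts(n,d)
    hsv=cv2.cvtColor(im,cv2.COLOR_RGB2HSV)
    m=((hsv[...,0]>100)&(hsv[...,0]<125)&(hsv[...,1]>150)).astype(np.uint8)
    k,l,s,c=cv2.connectedComponentsWithStats(m)
    for i in range(1,k):
        if s[i,4]>150 and 250<s[i,1]<420:
            q=P[(l==i)&(d>0)]; print(n,'blue',c[i],s[i],'zpct',np.percentile(q[:,2],[5,50,95]).round())
            for lo,hi in((36,50),(58,75)):
                t=q[(q[:,2]>lo)&(q[:,2]<hi)]
                if len(t)>4:
                    print(lo,len(t),t.mean(0).round(1),cv2.minAreaRect(t[:,:2].astype(np.float32)))
    o=((hsv[...,0]>3)&(hsv[...,0]<17)&(hsv[...,1]>140)).astype(np.uint8)
    x0,y0,x1,y1=boxes[0]
    mm=np.zeros_like(o);mm[y0:y1,x0:x1]=o[y0:y1,x0:x1]; k,l,s,c=cv2.connectedComponentsWithStats(mm)
    for i in range(1,k):
        if s[i,4]>3:
            q=P[(l==i)&(d>0)]; print(n,'orange',c[i].round(1),s[i],np.median(q,0).round(1),q[:,2].max())
    crops+= [cv2.resize(im[b[1]:b[3],b[0]:b[2],::-1],(400,300),interpolation=cv2.INTER_CUBIC) for b in boxes]
    # lid
    L=(abs(P[...,2]-100)<6)&(d>0); b=np.zeros_like(L); b[y0:y1,x0:x1]=L[y0:y1,x0:x1]
    k,l,s,c=cv2.connectedComponentsWithStats(b.astype(np.uint8)); i=1+s[1:,4].argmax()
    q=P[l==i]; print(n,'lid',len(q),q.mean(0).round(1),cv2.minAreaRect(q[:,:2].astype(np.float32)))
    # coarse contour
cv2.imwrite('pics/c0.png',np.vstack([np.hstack(crops[:2]),np.hstack(crops[2:])]))
```

```text
top blue [438.44941634 277.38326848] [426 265  26  26 514] zpct [38. 44. 67.]
36 397 [ 457.  -273.7   43.2] ((458.44830322265625, -274.9972229003906), (63.30097961425781, 61.627685546875), 8.779780387878418)
58 94 [ 460.3 -274.3   65.3] ((460.6449279785156, -274.4874572753906), (15.897416114807129, 40.543670654296875), 8.302284240722656)
top blue [401.90909091 290.1875    ] [394 283  17  15 176] zpct [25. 31. 47.]
36 45 [ 424.7 -176.    43. ] ((423.4363708496094, -176.51808166503906), (17.3385066986084, 31.907337188720703), 89.92462158203125)
top orange [290.9 237.6] [290 236   3   4  11] [546.7 121.1 136.9] 139.23219943003113
top lid 9013 [596.8 137.3  99.6] ((596.2210083007812, 139.43148803710938), (241.98521423339844, 320.9920959472656), 7.0359697341918945)
side blue [304.15838509 346.69565217] [290 335  29  24 322] zpct [27. 30. 46.]
36 60 [ 423.3 -180.5   44.8] ((423.118408203125, -180.3461151123047), (25.450340270996094, 11.57483959197998), 15.403303146362305)
side blue [335.79814189 383.39611486] [ 314  362   47   50 1184] zpct [32. 44. 66.]
36 912 [ 455.5 -285.    43.7] ((458.1974182128906, -279.7663269042969), (65.9736328125, 64.14557647705078), 9.762161254882812)
58 179 [ 459.6 -281.1   65.7] ((459.954833984375, -280.1961669921875), (16.118026733398438, 38.69051742553711), 9.702730178833008)
side orange [392.6 141.7] [391 140   4   5  11] [878.9 510.3   7.9] 9.03643877674079
side orange [419.5 171.5] [409 164  16  21 152] [843.2 264.6  68.7] 85.10956435459745
side orange [324.1 202. ] [322 197   6  11  52] [545.7 115.  131.7] 141.57858984428813
side lid 8079 [597.  115.1  99.2] ((596.0023193359375, 136.4429931640625), (242.69895935058594, 326.4423522949219), 6.780767917633057)
```

View pics/c0.png

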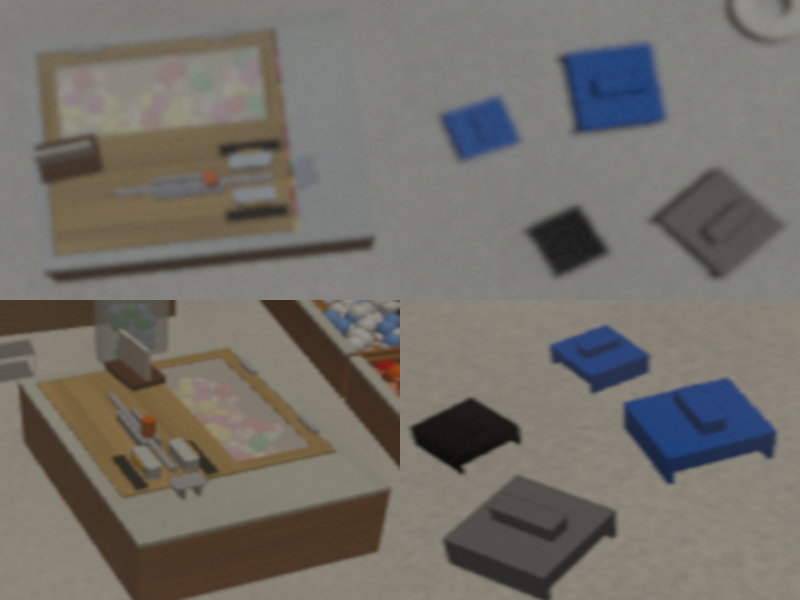

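The crop confirms the choice: the large blue cover is upright at about (460,-277), yaw about 9°. The bin centre is (596,138), yaw 7°, which puts clip_seat near (552.5,82.3). The knob lies on the bolt line, about 39 mm short of home. I'll shut the jaws, turn, and go in behind the knob.

Call:
drive_tool:
  deltas:
    - [0, 0, -0.3, 0.124]
    - [0, 0, -0.3, 0.124]
    - [0, 0, -0.3, 0.124]
    - [0, 0, -0.3, 0.124]
    - [0, 0, -0.3, 0.124]
    - [0, 0, -0.3, 0.124]
    - [0, 0, 0, 0.124]
    - [0, 0, 0, 0.125]
  jaw: 1
  force: 60

```text
clock: 0.77
eef_pos: [275.0, 561.0, 234.0]
tcp_rot: [-3.141, 0.0, 1.687]
contact_force: [0.0, -0.4, -0.5]
opening: -0.004
```

Call:
drive_tool:
  deltas:
    - [-2.17, 1.08, 0, 0]
    - [-2.17, 1.08, 0, 0]
    - [-2.17, 1.08, 0, 0]
    - [-2.17, 1.08, 0, 0]
    - [-2.17, 1.08, 0, 0]
    - [-2.17, 1.08, 0, 0]
    - [-2.17, 1.08, 0, 0]
    - [-2.17, 1.08, 0, 0]
    - [-2.17, 1.08, 0, 0]
    - [-2.17, 1.08, 0, 0]

```text
clock: 1.6
eef_pos: [409.0, 357.7, 233.9]
tcp_rot: [-3.141, 0.0, 1.693]
contact_force: [0.1, 0.2, 0.2]
opening: 0.001
```

Call:
drive_tool:
  deltas:
    - [-2.17, 1.08, 0, 0]
    - [-2.17, 1.08, 0, 0]
    - [-2.17, 1.08, 0, 0]
    - [-2.17, 1.08, 0, 0]
    - [-2.17, 1.08, 0, 0]
    - [-2.17, 1.08, 0, 0]
    - [-2.17, 1.08, 0, 0]
    - [-2.17, 1.08, 0, 0]
    - [-2.17, 1.08, 0, 0]
    - [-1.5, 0.9, 0, 0]
    - [0, 0, 0, 0]

```text
clock: 2.52
eef_pos: [541.2, 160.7, 233.9]
tcp_rot: [3.141, 0.001, 1.691]
contact_force: [-1.0, -0.1, 0.1]
opening: 0.003
```

```bash
cat >> h.py <<'E'
def to(x,y,z,yaw):
    s=r.sense(); p=np.array(s['eef_pos']); w=s['tcp_rot'][2]; d=np.array([x,y,z])-p; yaw=np.radians(yaw)
    turn=(w-yaw+np.pi)%(2*np.pi)-np.pi   # roll about tool z
    c,q=np.cos(yaw),np.sin(yaw)
    print('t',s['clock'],'p',p.round(1),'rot',np.round(s['tcp_rot'],3),'F',np.round(s['contact_force'],1),'op',round(s['opening'],3))
    print('after turning',round(turn,3),'shift cm',np.round([(c*d[0]+q*d[1])/10,(q*d[0]-c*d[1])/10,-d[2]/10],2))
E
python3 - <<'E'
from h import *
print(r.tcp_to_tips)
to(543.4,156.7,140,97)
im,d=grab('side'); cv2.imwrite('pics/s1.png',cv2.resize(im[100:300,240:440,::-1],(600,600)))
E
```

```text
17.0
t 2.5167 p [541.2 160.7 233.9] rot [3.141e+00 1.000e-03 1.691e+00] F [-1.  -0.1  0.1] op 0.003
after turning -0.002 shift cm [-0.43  0.17  9.39]
```

View pics/s1.png

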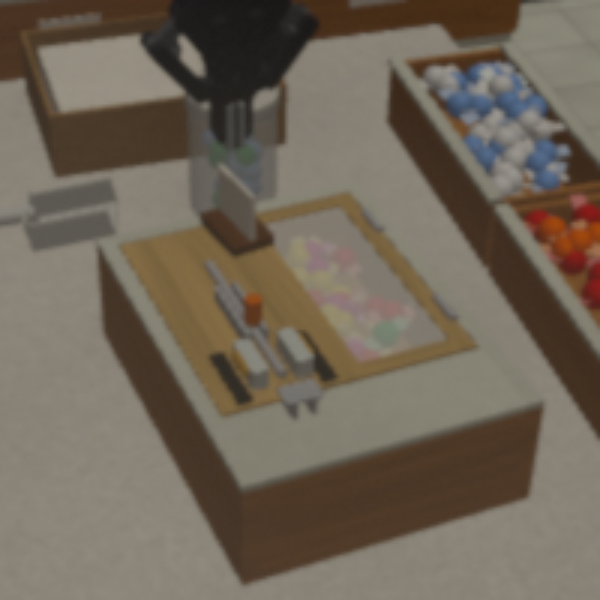

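The shut fingers at crop (235,120) hang over the bolt line behind the knob at (252,305), clear of the tag stand. I'll descend, then push.

Call:
drive_tool:
  deltas:
    - [-0.2, 0.17, 1.5, 0]
    - [-0.2, 0, 1.5, 0]
    - [0, 0, 1.5, 0]
    - [0, 0, 1.5, 0]
    - [0, 0, 1.5, 0]
    - [0, 0, 1, 0]
    - [0, 0, 0.8, 0]
    - [0, 0, 0, 0]

```text
clock: 3.23
eef_pos: [540.6, 159.6, 139.6]
tcp_rot: [-3.139, 0.0, 1.693]
contact_force: [-0.3, 0.5, -0.2]
opening: 0.0
```

Call:
drive_tool:
  deltas:
    - [-0.5, 0, 0, 0]
    - [-0.5, 0, 0, 0]
    - [-0.5, 0, 0, 0]
    - [-0.5, 0, 0, 0]
    - [-0.5, 0, 0, 0]
    - [-0.5, 0, 0, 0]
    - [-0.5, 0, 0, 0]
    - [-0.5, 0, 0, 0]
    - [-0.5, 0, 0, 0]
    - [-0.3, 0, 0, 0]
    - [0, 0, 0, 0]

```text
clock: 4.15
eef_pos: [547.8, 111.1, 141.2]
tcp_rot: [-3.142, 0.0, 1.692]
contact_force: [-0.1, 1.1, -0.7]
opening: 0.001
```

Call:
drive_tool:
  deltas:
    - [-0.1, 0, 0, 0]
    - [-0.1, 0, 0, 0]
    - [-0.1, 0, 0, 0]
    - [-0.1, 0, 0, 0]
    - [-0.1, 0, 0, 0]
    - [0, 0, 0, 0]

```text
clock: 4.65
eef_pos: [548.3, 106.7, 141.2]
tcp_rot: [-3.142, 0.0, 1.693]
contact_force: [0.5, 0.4, 1.0]
opening: 0.002
```

Call:
drive_tool:
  deltas:
    - [-0.1, 0, 0, 0]
    - [-0.1, 0, 0, 0]
    - [-0.1, 0, 0, 0]
    - [-0.1, 0, 0, 0]
    - [-0.1, 0, 0, 0]
    - [0, 0, 0, 0]

```text
clock: 5.15
eef_pos: [549.0, 101.6, 141.2]
tcp_rot: [3.142, 0.0, 1.693]
contact_force: [-0.1, -0.4, 0.2]
opening: -0.001
```

Call:
drive_tool:
  deltas:
    - [-0.1, 0, 0, 0]
    - [-0.1, 0, 0, 0]
    - [-0.1, 0, 0, 0]
    - [0, 0, 0, 0]

```text
clock: 5.48
eef_pos: [549.3, 98.6, 141.2]
tcp_rot: [-3.142, 0.0, 1.693]
contact_force: [-0.5, 1.2, 0.5]
opening: -0.001
```

Run:
```python
from h import *
to(543.4,156.7,140,97)
im,d=grab('side'); a=cv2.resize(im[150:250,290:390,::-1],(600,600),interpolation=cv2.INTER_CUBIC);cv2.imwrite('pics/s2.png',a)
```

```text
t 5.4833 p [549.3  98.6 141.2] rot [-3.142  0.     1.693] F [-0.5  1.2  0.5] op -0.001
after turning -0.0 shift cm [5.83 0.12 0.12]
```

View pics/s2.png

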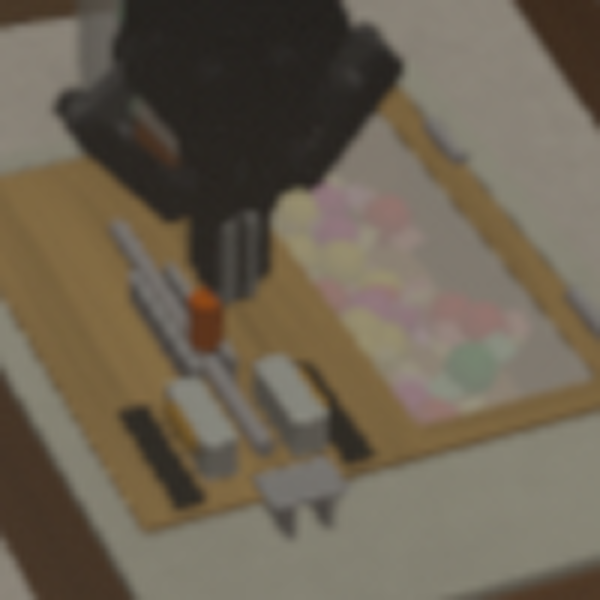

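```bash
cat >> h.py <<'E'
def proj(n,X):
    c=cams.camera_params(n); q=np.array(c['R'])@np.array(X,float)+c['t']
    return np.round([c['fx']*q[0]/q[2]+c['cx'],c['fy']*q[1]/q[2]+c['cy']],1)
def ray(n,u,v,z):
    c=cams.camera_params(n); R=np.array(c['R']); o=-R.T@c['t']; w=R.T@[(u-c['cx'])/c['fx'],(v-c['cy'])/c['fy'],1]
    return (o+w*(z-o[2])/w[2]).round(1)
E
python3 - <<'E'
from h import *
print('tip expected',proj('side',[549.3,98.6,124]),'top',proj('top',[549.3,98.6,124]))
print('knob top by ray side',ray('side',324.1,198.5,138),'top',ray('top',290.9,237.6,138))
for n in('side','top'):
    im,d=grab(n); P=pts(n,d)
    h=cv2.cvtColor(im,cv2.COLOR_RGB2HSV); m=np.zeros((480,640),bool); m[190:260,280:340]=1
    o=m&(h[...,0]>3)&(h[...,0]<17)&(h[...,1]>140); v,u=np.nonzero(o)
    print(n,len(u),u.mean() if len(u) else 0,v.min() if len(u) else 0, np.median(P[o],0) if len(u) else 0)
    dk=m&(im.max(2)<75)&(P[...,2]>118)&(P[...,2]<145)
    print('dark',dk.sum(),np.percentile(P[dk],[5,50,95],axis=0).round(1) if dk.any() else '')
    z=np.load(n+'0.npz')['im'];
    # pads / blocks on lid from first frames
    a=np.load(n+'0.npz');Q=pts(n,a['d']);b=m&(z.max(2)<60)&(abs(Q[...,2]-102)<6)
    k,l,s,c=cv2.connectedComponentsWithStats(b.astype(np.uint8))
    for i in range(1,k):
        if s[i,4]>8: print('pad',c[i].round(1),s[i,4],Q[l==i].mean(0).round(1))
    b=(z.min(2)>120)&m&(abs(Q[...,2]-117)<5)
    k,l,s,c=cv2.connectedComponentsWithStats(b.astype(np.uint8))
    for i in range(1,k):
        if s[i,4]>4: print('blk',c[i].round(1),s[i,4],Q[l==i].mean(0).round(1))
E
```

```text
tip expected [327.6 208.8] top [299.9 237.7]
knob top by ray side [547.  119.6 138. ] top [546.8 121.  138. ]
side 46 323.8695652173913 197 [545.28074407 114.88639497 129.68149856]
dark 0 
pad [316.5 225.9] 60 [516.6  73.6 101.7]
blk [337.2 213.6] 24 [567.5  84.2 117.5]
blk [323.5 218.4] 34 [533.4  76.  117.7]
top 0 0 0 0
dark 2 [[542.9 119.3 126.6]
 [544.5 123.8 130.4]
 [546.1 128.2 134.2]]
pad [312.9 225.2] 11 [587.6  65.7 101.6]
pad [297.6 226.7] 13 [583.2 106.2 101.6]
pad [307.4 251.2] 48 [517.6  79.5 101.5]
blk [305.  230.5] 33 [569.8  85.9 117.3]
blk [306.6 244. ] 46 [534.   81.2 117.7]
```

Run:
```python
from h import *
im,d=grab('side'); P=pts('side',d)
for v in range(184,206,2): print(v,[tuple(P[v,u].round(0).astype(int)) for u in (323,326,329,332,335)], im[v,329])
print(r.sense()['eef_pos'],r.sense()['clock'])
```

```text
184 [(np.int64(535), np.int64(86), np.int64(203)), (np.int64(540), np.int64(82), np.int64(205)), (np.int64(550), np.int64(91), np.int64(197)), (np.int64(555), np.int64(86), np.int64(199)), (np.int64(562), np.int64(88), np.int64(196))] [42 38 34]
186 [(np.int64(536), np.int64(89), np.int64(196)), (np.int64(541), np.int64(85), np.int64(198)), (np.int64(549), np.int64(90), np.int64(192)), (np.int64(555), np.int64(86), np.int64(194)), (np.int64(563), np.int64(90), np.int64(190))] [58 55 51]
188 [(np.int64(539), np.int64(100), np.int64(182)), (np.int64(543), np.int64(92), np.int64(187)), (np.int64(549), np.int64(87), np.int64(190)), (np.int64(556), np.int64(89), np.int64(187)), (np.int64(564), np.int64(93), np.int64(182))] [62 59 54]
190 [(np.int64(537), np.int64(94), np.int64(181)), (np.int64(542), np.int64(88), np.int64(185)), (np.int64(549), np.int64(87), np.int64(184)), (np.int64(556), np.int64(88), np.int64(182)), (np.int64(564), np.int64(93), np.int64(177))] [61 58 53]
192 [(np.int64(537), np.int64(94), np.int64(176)), (np.int64(543), np.int64(90), np.int64(178)), (np.int64(549), np
[... 975 characters left out ...]
nt64(570), np.int64(160), np.int64(100)), (np.int64(577), np.int64(158), np.int64(100)), (np.int64(584), np.int64(156), np.int64(100))] [98 82 58]
202 [(np.int64(542), np.int64(112), np.int64(135)), (np.int64(549), np.int64(112), np.int64(133)), (np.int64(568), np.int64(151), np.int64(100)), (np.int64(575), np.int64(149), np.int64(101)), (np.int64(581), np.int64(146), np.int64(102))] [115  94  60]
204 [(np.int64(542), np.int64(112), np.int64(129)), (np.int64(550), np.int64(116), np.int64(124)), (np.int64(567), np.int64(147), np.int64(98)), (np.int64(573), np.int64(142), np.int64(100)), (np.int64(580), np.int64(141), np.int64(99))] [122 100  63]
[549.33521417  98.83517556 141.18979827] 5.6833
```

The depth shows fingertips at z≈160 while the TCP reads 141. The tips are about 36 mm higher than the stated 17 mm ahead of the TCP would give, so the fingers passed over the knob. I'll check whether this is a constant offset, using a second height.

Run:
```python
from h import *
# s1 : tip at eef (541.2,160.7,233.9): find z on ray with y=150
im=cv2.imread('pics/s1.png'); 
c=cams.camera_params('side')
col=im[:,235].max(1); v=[i for i in range(90,220) if col[i]<90]; print(v[0],v[-1])
def zat(u,v,y):
    R=np.array(c['R']); o=-R.T@c['t']; w=R.T@[(u-c['cx'])/c['fx'],(v-c['cy'])/c['fy'],1]
    return o+w*(y-o[1])/w[1]
for vv in (140,150,v[-1]): print(vv,zat(240+235/3,100+vv/3,150).round(1))
print('now',zat(329,199,88).round(1))
z=np.load('side0.npz'); P=pts('side',z['d'])
m=(P[...,2]>150)&(P[...,2]<400)&(abs(P[...,1]-561)<80)&(abs(P[...,0]-275)<90)
q=P[m]; print('start tips', len(q), np.percentile(q[:,2],[1,3,10]), q[q[:,2]<np.percentile(q[:,2],5)].mean(0))
s=r.sense(); print(s['qpos'].round(4))
```

```text
90 219
140 [542.4 150.  255.7]
150 [542.3 150.  247.4]
219 [542.1 150.  188. ]
now [549.2  88.  159.2]
start tips 1620 [246.28958825 252.40048268 269.09633156] [278.60533608 559.49489661 250.48753385]
[0.1753 0.3351 1.8467 0.     0.9597 0.0533]
```

It is a constant offset: the shut tips sit about 18 mm above the TCP reading at all heights, and at the open start they were about 31 mm above, which matches the stated 13 mm swing. Laterally everything agrees. So I'll use tip_z = eef_z + 18, back off and come in lower.

Call:
drive_tool:
  deltas:
    - [1.5, 0, 0, 0]
    - [1.5, 0, 0, 0]
    - [1.5, 0, 0, 0]
    - [1.5, 0, 0, 0]
    - [0, 0, 0.9, 0]
    - [0, 0, 0.9, 0]
    - [0, 0, 0.9, 0]
    - [0, 0, 0.9, 0]
    - [0, 0, 0, 0]

```text
clock: 6.43
eef_pos: [540.6, 157.3, 102.7]
tcp_rot: [-3.138, 0.001, 1.692]
contact_force: [-0.1, -0.3, 0.7]
opening: 0.002
```

Call:
drive_tool:
  deltas:
    - [-0.5, 0, 0, 0]
    - [-0.5, 0, 0, 0]
    - [-0.5, 0, 0, 0]
    - [-0.5, 0, 0, 0]
    - [-0.3, 0, 0, 0]
    - [-0.2, 0, 0, 0]
    - [-0.2, 0, 0, 0]
    - [0, 0, 0, 0]

```text
clock: 7.1
eef_pos: [545.5, 131.3, 105.4]
tcp_rot: [3.141, 0.0, 1.693]
contact_force: [0.4, 0.5, 0.3]
opening: 0.005
```

Call:
drive_tool:
  deltas:
    - [-0.2, 0, 0, 0]
    - [-0.2, 0, 0, 0]
    - [-0.2, 0, 0, 0]
    - [-0.2, 0, 0, 0]
    - [-0.2, 0, 0, 0]
    - [-0.2, 0, 0, 0]
    - [-0.2, 0, 0, 0]
    - [-0.2, 0, 0, 0]
    - [-0.2, 0, 0, 0]
    - [-0.2, 0, 0, 0]

```text
clock: 7.93
eef_pos: [547.8, 111.5, 105.2]
tcp_rot: [3.142, -0.0, 1.693]
contact_force: [1.2, 2.8, 0.8]
opening: -0.002
```

Run:
```python
from h import *
to(549,100.5,105.5,97)
im,d=grab('side'); cv2.imwrite('pics/s3.png',cv2.resize(im[150:250,290:390,::-1],(600,600),interpolation=cv2.INTER_CUBIC))
```

```text
t 7.9333 p [547.8 111.5 105.2] rot [ 3.142 -0.     1.693] F [1.2 2.8 0.8] op -0.002
after turning -0.0 shift cm [-1.11 -0.01 -0.03]
```

View pics/s3.png

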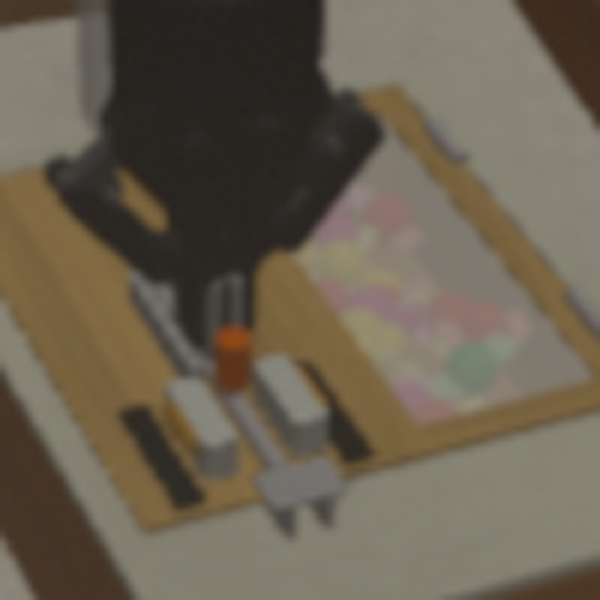

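The knob, now at crop (233,345), moved with the fingers right behind it, and the bolt is heading into the keeper at (300,480). I'll keep pushing until the stop force shows.

Call:
drive_tool:
  deltas:
    - [-0.2, 0, 0, 0]
    - [-0.2, 0, 0, 0]
    - [-0.2, 0, 0, 0]
    - [-0.2, 0, 0, 0]
    - [0, 0, 0, 0]

```text
clock: 8.4
eef_pos: [548.7, 103.4, 105.2]
tcp_rot: [-3.141, 0.0, 1.693]
contact_force: [-0.0, 0.1, 0.7]
opening: -0.002
```

Call:
drive_tool:
  deltas:
    - [-0.1, 0, 0, 0]
    - [-0.1, 0, 0, 0]
    - [-0.1, 0, 0, 0]
    - [0, 0, 0, 0]

```text
clock: 8.73
eef_pos: [549.0, 100.6, 105.1]
tcp_rot: [-3.141, 0.0, 1.693]
contact_force: [-0.3, 0.5, -0.3]
opening: 0.001
```

Call:
drive_tool:
  deltas:
    - [-0.1, 0, 0, 0]
    - [-0.1, 0, 0, 0]
    - [0, 0, 0, 0]

```text
clock: 8.98
eef_pos: [549.2, 99.2, 105.1]
tcp_rot: [-3.141, -0.001, 1.692]
contact_force: [-1.5, 4.8, 0.6]
opening: -0.001
```

Call:
drive_tool:
  deltas:
    - [-0.1, 0, 0, 0]
    - [0, 0, 0, 0]
    - [0, 0, 0, 0]

```text
clock: 9.23
eef_pos: [549.2, 99.0, 105.1]
tcp_rot: [-3.141, -0.002, 1.692]
contact_force: [-1.4, 9.0, -0.3]
opening: 0.002
```

Run:
```python
from h import *
to(549,100.5,105.5,97)
im,d=grab('side'); P=pts('side',d);h=cv2.cvtColor(im,cv2.COLOR_RGB2HSV); m=np.zeros((480,640),bool); m[195:225,310:345]=1
o=m&(h[...,0]>3)&(h[...,0]<17)&(h[...,1]>140); v,u=np.nonzero(o)
print(len(u),u.mean(),v.min(),v.max(),ray('side',u.mean(),v.min()+2,138),'start was u324.1 v197')
```

```text
t 9.2333 p [549.2  99.  105.1] rot [-3.141e+00 -2.000e-03  1.692e+00] F [-1.4  9.  -0.3] op 0.002
after turning -0.001 shift cm [ 0.15  0.   -0.04]
50 330.7 208 217 [549.7  75.6 138. ] start was u324.1 v197
```

The bolt is at its stop: 9 N with no motion. That gives the seat in robot coordinates as about (551.6,81.2). I'll retreat up and go over the cover.

Call:
drive_tool:
  deltas:
    - [0.5, 0, 0, 0]
    - [0.5, 0, -0.5, 0]
    - [0, 0, -2, 0]
    - [0, 0, -2, 0]
    - [0, 0, -2.5, 0]
    - [0, 0, -2.5, 0]
    - [0, 0, -2, 0]
    - [0, 0, -1, 0]
  jaw: 1

```text
clock: 9.95
eef_pos: [549.4, 107.9, 233.3]
tcp_rot: [3.138, 0.0, 1.693]
contact_force: [-0.1, -0.5, 0.5]
opening: 0.002
```

Call:
drive_tool:
  deltas:
    - [-3, -1, 0, 0]
    - [-3, -1, 0, -0.035]
    - [-3, -1, 0, 0]
    - [-3, -1, 0, 0]
    - [-3, -1, 0, 0]
    - [-3, -1, 0, 0]
    - [-3, -1, 0, 0]
    - [-3, -1, 0, 0]
    - [-3, -1, 0, 0]
    - [-3, -1, 0, 0]
    - [-3, -1, 0, 0]
    - [0, 0, 0, 0]
  jaw: 0.5

```text
clock: 10.95
eef_pos: [487.9, -239.5, 229.9]
tcp_rot: [-3.141, 0.002, 1.725]
contact_force: [-0.1, -0.2, -0.3]
opening: 0.5
```

Run:
```python
from h import *
to(460.3,-277,80,99)
```

```text
t 10.95 p [ 487.9 -239.5  229.9] rot [-3.141e+00  2.000e-03  1.725e+00] F [-0.1 -0.2 -0.3] op 0.5
after turning -0.003 shift cm [-3.27 -3.32 14.99]
```

Call:
drive_tool:
  deltas:
    - [-0.82, -0.83, 1, 0]
    - [-0.82, -0.83, 2, 0]
    - [-0.82, -0.83, 2, 0]
    - [-0.82, -0.83, 2, 0]
    - [0, 0, 2, 0]
    - [0, 0, 2, 0]
    - [0, 0, 2, 0]
    - [0, 0, 1, 0]
    - [0, 0, 0.5, 0]
    - [0, 0, 0, 0]

```text
clock: 11.78
eef_pos: [460.6, -271.8, 84.1]
tcp_rot: [-3.14, -0.001, 1.728]
contact_force: [0.0, 0.1, 0.3]
opening: 0.503
```

Run:
```python
from h import *
to(460.3,-277,28,99)
a,d=grab('side');b,e=grab('top'); P=pts('side',d)
print([tuple(P[v,u].round(0)) for v,u in((360,330),(365,335),(370,340))])
f=lambda i,x,y:cv2.resize(i[y:y+90,x:x+90,::-1],(400,400),interpolation=cv2.INTER_CUBIC)
cv2.imwrite('pics/g1.png',np.hstack([f(a,295,315),f(b,395,235)]))
```

```text
t 11.7833 p [ 460.6 -271.8   84.1] rot [-3.140e+00 -1.000e-03  1.728e+00] F [0.  0.1 0.3] op 0.503
after turning 0.001 shift cm [-0.51 -0.11  5.61]
[(np.float64(468.0), np.float64(-206.0), np.float64(-0.0)), (np.float64(460.0), np.float64(-263.0), np.float64(67.0)), (np.float64(465.0), np.float64(-275.0), np.float64(67.0))]
```

View pics/g1.png

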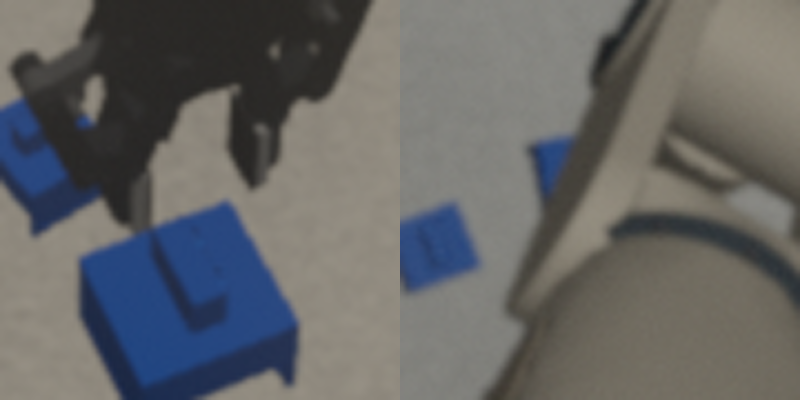

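The side crop shows the fingers at (130,220) and (255,185) straddling the rib (190,260) across x. The top view is blocked by the arm. I'll go down.

Call:
drive_tool:
  deltas:
    - [-0.2, -0.05, 1, 0]
    - [-0.2, -0.05, 1, 0]
    - [0, 0, 1, 0]
    - [0, 0, 1, 0]
    - [0, 0, 0.8, 0]
    - [0, 0, 0.4, 0]
    - [0, 0, 0, 0]

```text
clock: 12.47
eef_pos: [460.2, -276.2, 31.8]
tcp_rot: [-3.14, -0.001, 1.728]
contact_force: [-0.3, -0.0, -0.0]
opening: 0.497
```

Call:
drive_tool:
  deltas:
    - [0, 0, 0, 0]
    - [0, 0, 0, 0]
    - [0, 0, 0, 0]
    - [0, 0, 0, 0]
    - [0, 0, 0, 0]
    - [0, 0, 0, 0]
  jaw: 1
  force: 60

```text
clock: 12.97
eef_pos: [461.4, -276.9, 33.7]
tcp_rot: [3.141, 0.001, 1.728]
contact_force: [0.9, -0.6, 4.5]
opening: 0.171
```

Run:
```python
from h import *
to(460.3,-277,28,99)
a,d=grab('side')
cv2.imwrite('pics/g2.png',cv2.resize(a[315:415,285:385,::-1],(500,500),interpolation=cv2.INTER_CUBIC))
```

```text
t 12.9667 p [ 461.4 -276.9   33.7] rot [3.141e+00 1.000e-03 1.728e+00] F [ 0.9 -0.6  4.5] op 0.171
after turning -0.0 shift cm [ 0.01 -0.11  0.57]
```

View pics/g2.png

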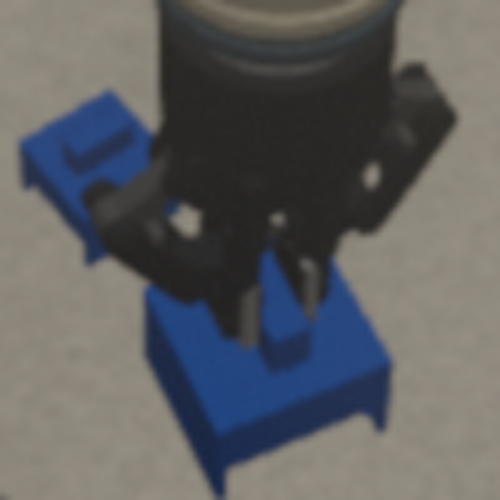

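Opening 0.17 (about 14.5 mm) fits the 16 mm rib. The crop shows both fingers on the rib at (245,315) and (310,290). I'll raise the grip to 100 N, lift, and measure the cover in the hand.

Call:
drive_tool:
  deltas:
    - [0, 0, 0, 0]
    - [0, 0, -0.5, 0]
    - [0, 0, -1, 0]
    - [0, 0, -1.5, 0]
    - [0, 0, -2, 0]
    - [0, 0, -2.5, 0]
    - [0, 0, -2.5, 0]
    - [0, 0, -2.5, 0]
    - [0, 0, -2, 0]
    - [0, 0, -1, 0]
    - [0, 0, -0.5, 0]
    - [0, 0, 0, 0]
  force: 100

```text
clock: 14.02
eef_pos: [461.2, -276.8, 194.0]
tcp_rot: [3.141, 0.001, 1.728]
contact_force: [0.2, -0.3, -2.4]
opening: 0.159
```

```bash
cat >> h.py <<'E'
def cover(n='side'):
    im,d=grab(n); P=pts(n,d); s=r.sense(); p=np.array(s['eef_pos']); hsv=cv2.cvtColor(im,cv2.COLOR_RGB2HSV)
    m=(hsv[...,0]>100)&(hsv[...,0]<125)&(hsv[...,1]>130)&(d>0)&(np.hypot(P[...,0]-p[0],P[...,1]-p[1])<75)
    q=P[m]; print(n,len(q),'z',np.percentile(q[:,2],[1,50,99]).round(1),'eef',p.round(1))
    zt=np.median(q[:,2]); t=q[abs(q[:,2]-zt)<4]; R=cv2.minAreaRect(t[:,:2].astype(np.float32)); print('top',zt.round(1),len(t),R)
    A=np.c_[t[:,:2]-t[:,:2].mean(0),np.ones(len(t))]; print('tilt',np.linalg.lstsq(A,t[:,2],rcond=None)[0][:2].round(3))
    rb=q[(q[:,2]>zt+8)]; print('rib',len(rb),rb.mean(0).round(1) if len(rb) else '')
    return im
E
python3 - <<'E'
from h import *
cover()
to(551.6,81.2,194,97)
E
```

```text
side 992 z [200.  204.1 227.5] eef [ 460.7 -276.5  192.9]
top 204.1 819 ((460.597412109375, -279.6522216796875), (66.17452239990234, 63.775115966796875), 8.337658882141113)
tilt [ 0.002 -0.004]
rib 152 [ 464.1 -287.7  225.5]
t 14.0667 p [ 460.7 -276.5  192.9] rot [-3.141 -0.     1.728] F [ 0.6  0.5 -2. ] op 0.162
after turning 0.035 shift cm [34.4  13.38 -0.11]
```

The cover hangs level and centred in the hand, with the bottom 33 mm below the TCP. Seating should come at eef z ≈ 135. Moving over the seat.

Call:
drive_tool:
  deltas:
    - [1, 0.4, 0, 0.035]
    - [2, 0.8, 0, 0]
    - [3, 1.2, 0, 0]
    - [3, 1.2, 0, 0]
    - [3, 1.2, 0, 0]
    - [3, 1.2, 0, 0]
    - [3, 1.2, 0, 0]
    - [3, 1.2, 0, 0]
    - [3, 1.2, 0, 0]
    - [3, 1.2, 0, 0]
    - [3, 1.2, 0, 0]
    - [1.5, 0.6, 0, 0]

```text
clock: 15.07
eef_pos: [547.0, 54.5, 191.4]
tcp_rot: [-3.139, -0.001, 1.694]
contact_force: [0.9, -0.5, -1.1]
opening: 0.16
```

Call:
drive_tool:
  deltas:
    - [1, 0.4, 0, 0]
    - [0.9, 0.38, 0, 0]
    - [0, 0, 0, 0]
    - [0, 0, 0, 0]
    - [0, 0, 0, 0]

```text
clock: 15.48
eef_pos: [552.4, 70.2, 192.8]
tcp_rot: [-3.141, 0.0, 1.692]
contact_force: [1.2, -0.5, -1.6]
opening: 0.155
```

Run:
```python
from h import *
to(551.6,81.7,160,97)
a=cover(); b=cover('top')
f=lambda i,x,y:cv2.resize(i[y:y+100,x:x+100,::-1],(400,400),interpolation=cv2.INTER_CUBIC)
cv2.imwrite('pics/p1.png',np.hstack([f(a,285,155),f(b,260,190)]))
```

```text
t 15.4833 p [552.4  70.2 192.8] rot [-3.141  0.     1.692] F [ 1.2 -0.5 -1.6] op 0.155
after turning -0.001 shift cm [1.15 0.06 3.28]
side 484 z [196.7 202.6 225.4] eef [552.4  70.2 193. ]
top 202.6 391 ((551.6005249023438, 67.16653442382812), (65.5440444946289, 64.39354705810547), 6.603816509246826)
tilt [0.004 0.01 ]
rib 73 [554.7  57.4 221.3]
top 139 z [195.3 202.8 208.7] eef [552.6  70.2 193.1]
top 202.8 110 ((534.961181640625, 68.31120300292969), (31.254812240600586, 56.86395263671875), 8.65378189086914)
tilt [-0.008  0.006]
rib 0
```

View pics/p1.png

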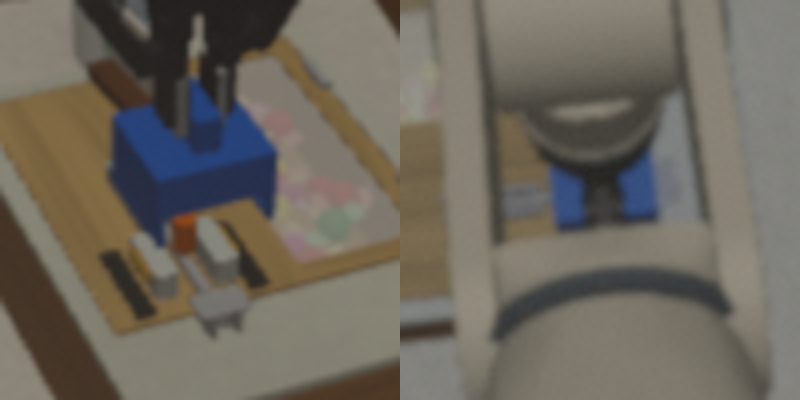

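The cover is over the bin and square to it. Both cameras say it needs about 14 mm more along the bolt (+y). I'll shift, then come down to just above the noses.

Call:
drive_tool:
  deltas:
    - [0.4, 0.05, 0, 0]
    - [0.5, 0.05, 0, 0]
    - [0.5, 0.05, 0, 0]
    - [0, 0, 0.5, 0]
    - [0, 0, 0.8, 0]
    - [0, 0, 0.8, 0]
    - [0, 0, 0.8, 0]
    - [0, 0, 0.5, 0]
    - [0, 0, 0.3, 0]
    - [0, 0, 0, 0]
    - [0, 0, 0, 0]

```text
clock: 16.5
eef_pos: [552.5, 85.2, 156.0]
tcp_rot: [-3.141, 0.0, 1.693]
contact_force: [-0.2, 0.1, -1.8]
opening: 0.161
```

Run:
```python
from h import *
to(552.5,84.2,150,97)
cover(); cover('top')
```

```text
t 16.5 p [552.5  85.2 156. ] rot [-3.141  0.     1.693] F [-0.2  0.1 -1.8] op 0.161
after turning -0.0 shift cm [-0.1  -0.01  0.6 ]
side 426 z [160.3 165.8 189. ] eef [552.8  85.3 156.3]
top 165.8 351 ((551.2188720703125, 81.46287536621094), (65.41487884521484, 64.98384094238281), 4.6149067878723145)
tilt [-0.    -0.005]
rib 57 [555.1  73.5 185.7]
top 79 z [159.3 166.3 173.6] eef [552.8  85.3 156.5]
top 166.3 59 ((538.6380004882812, 83.61770629882812), (20.710079193115234, 57.59088897705078), 15.335271835327148)
tilt [0.051 0.006]
rib 0
```

Both cameras now agree with the seat to within 1 mm. Pressing down.

Call:
drive_tool:
  deltas:
    - [0, 0, 0.2, 0]
    - [0, 0, 0.2, 0]
    - [0, 0, 0.2, 0]
    - [0, 0, 0.2, 0]
    - [0, 0, 0, 0]
    - [0, 0, 0, 0]

```text
clock: 17.1
eef_pos: [551.9, 85.2, 148.0]
tcp_rot: [-3.14, 0.0, 1.693]
contact_force: [-3.4, 0.1, 0.6]
opening: 0.16
```

Call:
drive_tool:
  deltas:
    - [0, 0, 0.1, 0]
    - [0, 0, 0.1, 0]
    - [0, 0, 0.1, 0]
    - [0, 0, 0.1, 0]
    - [0, 0, 0, 0]

```text
clock: 17.52
eef_pos: [552.3, 85.3, 144.5]
tcp_rot: [-3.141, 0.0, 1.693]
contact_force: [-2.8, 0.3, 4.5]
opening: 0.154
```

Call:
drive_tool:
  deltas:
    - [0, 0, 0.1, 0]
    - [0, 0, 0.1, 0]
    - [0, 0, 0.1, 0]
    - [0, 0, 0, 0]

```text
clock: 17.85
eef_pos: [552.1, 85.2, 141.0]
tcp_rot: [-3.141, 0.0, 1.693]
contact_force: [-3.5, -0.9, 2.1]
opening: 0.153
```

Call:
drive_tool:
  deltas:
    - [0, -0.07, 0.1, 0]
    - [0, 0, 0.1, 0]
    - [0, 0, 0.1, 0]
    - [0, 0, 0.1, 0]
    - [0, 0, 0, 0]

```text
clock: 18.27
eef_pos: [551.3, 85.1, 136.5]
tcp_rot: [-3.14, 0.0, 1.693]
contact_force: [-2.5, 0.5, -3.7]
opening: 0.162
```

Call:
drive_tool:
  deltas:
    - [0, 0, 0.1, 0]
    - [0, 0, 0.1, 0]
    - [0, 0, 0, 0]

```text
clock: 18.52
eef_pos: [551.6, 85.2, 135.9]
tcp_rot: [-3.141, -0.0, 1.693]
contact_force: [-7.2, -0.3, 7.8]
opening: 0.16
```

Call:
drive_tool:
  deltas:
    - [0, 0, 0.1, 0]
    - [0, 0, 0, 0]

```text
clock: 18.68
eef_pos: [551.6, 85.2, 135.8]
tcp_rot: [-3.141, -0.0, 1.693]
contact_force: [-10.6, -0.8, 17.3]
opening: 0.159
```

The snap has passed and the tool is standing on a hard stop at z 135.8 with 17 N. I'll ease the side force and check.

Call:
drive_tool:
  deltas:
    - [0, -0.05, 0, 0]
    - [0, -0.05, 0, 0]
    - [0, 0, 0, 0]
    - [0, 0, 0, 0]

```text
clock: 19.02
eef_pos: [551.6, 85.2, 135.8]
tcp_rot: [3.14, -0.0, 1.693]
contact_force: [-6.8, -1.9, 13.8]
opening: 0.159
```

Run:
```python
from h import *
to(552.5,84.2,135,97)
a=cover(); b=cover('top')
f=lambda i,x,y:cv2.resize(i[y:y+100,x:x+100,::-1],(500,500),interpolation=cv2.INTER_CUBIC)
cv2.imwrite('pics/p2.png',f(a,285,155))
```

```text
t 19.0167 p [551.6  85.2 135.8] rot [ 3.14  -0.     1.693] F [-6.8 -1.9 13.8] op 0.159
after turning -0.0 shift cm [-0.11  0.07  0.08]
side 434 z [138.7 145.4 171.9] eef [551.6  85.2 135.8]
top 145.4 359 ((550.855224609375, 81.87748718261719), (65.75666046142578, 64.80587768554688), 6.0983710289001465)
tilt [ 0.002 -0.004]
rib 60 [553.5  73.2 166.5]
top 47 z [139.9 145.6 151.4] eef [551.6  85.2 135.8]
top 145.6 38 ((541.9437255859375, 84.8084716796875), (12.184004783630371, 57.16634750366211), 9.106266021728516)
tilt [0.156 0.035]
rib 0
```

View pics/p2.png

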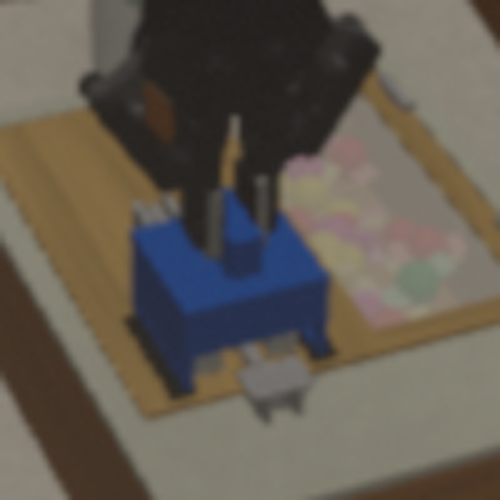

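The cover stands on both pads at (160,360) and (325,350), level, with its top at 145.5 (146 expected), and the keeper at (275,385) is in line. I'll hold it to make sure the push is steady.

Call:
drive_tool:
  deltas:
    - [0, 0, 0.05, 0]
    - [0, 0, 0, 0]
    - [0, 0, 0, 0]
    - [0, 0, 0, 0]
    - [0, 0, 0, 0]
    - [0, 0, 0, 0]
    - [0, 0, 0, 0]
    - [0, 0, 0, 0]

```text
clock: 19.78
eef_pos: [551.6, 85.2, 135.8]
tcp_rot: [3.14, -0.0, 1.693]
contact_force: [-8.7, -2.5, 19.1]
opening: 0.156
```

Call:
drive_tool:
  deltas:
    - [0, 0, 0, 0]
    - [0, 0, 0, 0]
    - [0, 0, 0, 0]
    - [0, 0, 0, 0]
    - [0, 0, 0, 0]
    - [0, 0, 0, 0]
    - [0, 0, 0, 0]
    - [0, 0, 0, 0]

```text
clock: 20.45
eef_pos: [551.6, 85.2, 135.8]
tcp_rot: [3.14, -0.0, 1.693]
contact_force: [-8.3, -1.2, 18.8]
opening: 0.162
```

```bash
python3 -c "
from h import *
print(job.sign_off())"
```

```text
the job is handed in; nothing more can be done
None
```

I slid the bolt home, snapped the large blue cover down over it, and handed the job in at about 20.5 s while still pressing. The sign-off gave no verdict.

- **Bolt:** I pushed it with shut fingers behind the knob until it stopped, at 9 N with no further motion. The first push passed over the knob because the fingertips sat about 18 mm above the reported tool point, not 17 mm ahead of it. The depth image showed this and I lowered the approach. I could not see the bolt again once the cover was on.
- **Cover, last checks:** Its top was at 145.5 mm (146 expected), level and within about 1° of the bolt's direction. By both cameras it was within about 2 mm of the seat.
- **Push:** It held steady at about 19 N down over the last 0.7 s. A sideways force of about 8 N remained, and the grip was still on the rib.
- **Camera disagreement:** The two cameras differed by about 3 mm along y. I matched the cover to the seat within each view.
- **Bystanders:** I saw no contact with any of them, but did not re-measure their positions at the end.

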